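# Show the glass adapter to the inspection camera

### The job

Pick the tall clear-glass joint adapter out of the parts tray and hold it up to the slanting inspection camera, so that the socket it was standing on (its lower mouth) looks squarely into the lens: adapter in line with the lens axis, mouth centred on it 60 mm in front of the lens. Leave the other parts standing in the tray where they are and do not bump the camera or its stand. The program finishes while the gripper keeps holding the adapter motionless in the air in front of the lens; do not put it down.

Things in the scene. Friction and masses are not known exactly. Their poses are not given: they have to be found in the camera images.
- adapter_center (a point): Centre of the clear-glass joint adapter, a round tube 108 mm tall standing in the tray, by far the tallest thing there (neighbours end 50 mm above the worktop). z axis: along the tube, from the socket mouth (bottom) to the top. For contact a solid cone: 33 mm across at the bottom, 27 at 75 mm up, 20 at 106 mm up. Grip it from above, 65 to 95 mm up. About 30 g.
- adapter_mouth (a point): Centre of the adapter's socket mouth, which is its underside as it stands: 54 mm below adapter_center along the adapter's z axis; same axes.
- camera_head: Fixed inspection camera: a grey square housing 38 mm wide with a black round lens barrel 35 mm across, together 60 mm long, slanting up out of its stand. Origin: centre of the lens front, 100 mm above the worktop. z axis: the lens axis, out of the lens into the view, up and over towards the tray or the robot's side of it; always 25 degrees from vertical, the direction it leans in varies.
- camera_focus (a point): The point on the lens axis 60 mm in front of the lens, where the socket mouth is to be; about 154 mm above the worktop; same axes as camera_head.
- stand: The camera's fixed stand, left of the tray: dark round foot 72 mm across with a 12 mm post. Origin: centre of the foot's underside. The camera leans towards the stand's -x; the lens front lies 28 mm that way from the foot's centre.
- tray: Fixed low steel tray, 120 (x) x 165 (y) mm, walls 22 mm high and 3 mm thick, floor 3 mm thick. It holds the adapter and five bystanders in two rows of three, in any order: rows 54 mm apart along its x, places 47 mm apart along its y. Origin: centre of its underside.
- stopper_large: Black rubber stopper, 28 mm across, 42 mm tall. Bystander standing in the tray, to be left there; origin at the centre of its underside.
- stopper_small: White plastic stopper, 21 mm across, 32 mm tall. Bystander standing in the tray, to be left there; origin at the centre of its underside.
- stopper_glass: Clear glass stopper, 25 mm across, 38 mm tall. Bystander standing in the tray, to be left there; origin at the centre of its underside.
- vial_one: Clear screw-cap vial, 22 mm across, 46 mm tall. Bystander standing in the tray, to be left there; origin at the centre of its underside.
- vial_two: Screw-cap vial with beige contents, 22 mm across, 46 mm tall. Bystander standing in the tray, to be left there; origin at the centre of its underside.
- hose_point (a point): Thick black hose, fixed and solid, left of the stand; it slopes up and away from the robot: at x = 0.40 it lies at about y = -0.10, below z = 0.09; at x = 0.50 at about y = -0.05, below z = 0.15; at x = 0.60 at about y = 0.0, below z = 0.27. This point: on the hose at x = 0.51.
Not all that is in view belongs to the job. Several things look just like the stand: the one meant starts farthest to the robot's right.

How it is judged:
By the outcome, as a careful person would: the job done as asked, in the order asked, and still so for the second after the job is handed in, while the arm keeps its last pose, push and grip.
It also fails if it takes over 34 s, if anything falls off the work surface, if the arm or the gripper's body presses on something with over 40 N, if the wrist force passes 120 N, or if a joint passes its speed limit or range.

### The arm

A 6-joint arm with a two-finger parallel gripper is mounted at the origin on a cart in front of the work surface, level with it; the furniture and walls round the work are solid. World frame = base frame: x ahead of the robot, y to its left, z up, the work surface at z = 0. Lengths are in m, angles in degrees, forces in N, time in s.
With the tool pointing down it reaches from about 0.3 to 0.75 m from the base axis. Payload 8.5 kg.
Tool frame: the origin (TCP) lies on the centre line of the jaws, within the pads' length; the fingertips stand 25 mm ahead of it and the grasp point (between the pads) lies 6 mm ahead of it; z points along the fingers, y is the line along which they close (so a half turn about z gives the same grasp; the last joint's range is limited). The gripper opens to 85 mm and grips with 20 to 120 N. Pads are 22 mm wide; open, the fingers measure 114 mm over their backs; the gripper's body (76 mm by 85 mm) begins 54 mm behind the grasp point. The pads swing forward as they close: fully open they stand 13 mm farther back than shut.
Start: joints at [-80.747, 21.807, 74.336, -0, 83.858, -12.336], TCP at [0.202, -0.511, 0.256] pointing down, gripper open.
Joint ranges: [-178.18, 178.18], [-50.72, 133.34], [12.68, 142.11], [-81.47, 261.47], [9.98, 163.14], [-165.26, 165.26]. Speed limits (degrees/s): [136.94, 136.94, 180, 180, 180, 180].

### API

Orientations are given as a 3x3 rotation matrix whose columns are the frame's x, y, z axes.
In Python, from rig import telemetry, optics, env gives the robot as it stands.
- The arm moves only by the tool send_rows, never from a script. Its argument "deltas" is a list that holds one entry, the list of rows, each a list of 7 numbers: the shift along the tool's x, y, z in m, then the turn, a rotation vector about the tool's x, y, z in rad, then the opening, from -1 (shut) to 1 (fully open), so that 0 is half open. In form: [[[x, y, z, ax, ay, az, grip], ...]]. A call has 1 to 12 rows; each row shifts and turns the commanded pose from where the row before left it, along the tool's axes as they then stand; what a row does not reach is not made up. A row lasts 1/8 s, in which the tool goes at most 62.5 mm and 10.7 degrees, less where a joint would pass 70% of its speed; a pose out of reach is approached as far as the arm can. A call is refused whole if a number of a shift passes 0.0625 or a number of a turn 0.188, either way. A call with a gripper value outside its range is refused whole. The fingers move at their own pace and stop on an object; "squeeze" is the grip in N (left out, the last holds). Time passes only in rows, so rows that do not move let the fingers close. It gives the time, the measured TCP pose, the force, the opening and the grip force at its end, in the units of the state.
- telemetry.observe(): the state, without advancing time (a new reading comes with each control period).
- optics.get_image(name): name is "side" or "top"; returns a dict with "image" (384x512x3 uint8, red, green, blue), "range_z" (384x512 float32, m along the optical axis (not along the pixel's ray), 0 where there is no reading), "K" (3x3 intrinsics, pixels), "k1" (the pictures are not rectified: a ray, as slopes to the right and down, at radius r is drawn at 1 + k1 r^2 times it, then the intrinsics apply), "rvec" (rotation vector, rad) and "tvec" (3), from world to camera coordinates, as OpenCV has them. Camera axes: x right, y down, z forward; pixel columns grow to the right and rows downward; lengths in m; the calibration is good to about 2 mm. A picture is of the moment at which its call begins.
- env.close_job(): hands the job in; it is judged then, once.
The state is a dict: "time_s": time; "q": joint angles; "qvel": joint speeds; "joint_efforts": joint torques, N m; "position": TCP position; "tool_rot": TCP orientation; "ft_force": force on the tool from outside, world axes, zero at the start; "wrist_torque": the same for the moment, N m; "grip_width": finger opening in m; "gripper_force": force on a finger pad.
Only numpy, scipy, OpenCV 4.12 (cv2) and the standard library are available. Lean on these libraries where they do the work, as an engineer would, in place of code of your own. Each camera call takes 0.05 s, during which the arm holds its last target. There are 200 camera calls.

## Working session

There is one attempt and no reset: what is moved stays moved. The work goes in short steps, Python scripts to look and compute and a tool call to move; the robot and the scene stay as the last step left them, time stands still between calls to the robot, and variables do not carry over. Pictures are saved under pics/ and viewed, at most 10 in all, crops included, and the job is handed in when it is done.

Besides the shell and the picture viewer there is one more tool, called after "Request:" in YAML: its name, and indented under it one key for each argument. send_rows: Moves the arm, as the interface text tells. Its arguments: {"type":"object","properties":{"deltas":{"type":"array"},"squeeze":{"type":"number"}},"required":["deltas"]}

```bash
mkdir -p pics
cat > h.py <<'E'
import numpy as np, cv2
from rig import telemetry, optics, env
def grab(n):
    d=optics.get_image(n); np.savez(f'{n}.npz',**d); return d
def load(n): return dict(np.load(f'{n}.npz'))
def cam(d):
    R=cv2.Rodrigues(np.array(d['rvec'],float))[0]; t=np.array(d['tvec'],float).ravel(); return R,t,-R.T@t
def ray(d,u,v):
    K=d['K']; x=(u-K[0,2])/K[0,0]; y=(v-K[1,2])/K[1,1]; rd=np.hypot(x,y); r=rd
    for _ in range(20): r=rd/(1+float(d['k1'])*r*r)
    s=r/rd if rd>0 else 1
    R,t,c=cam(d); return c,R.T@np.array([x*s,y*s,1.])
def onz(d,u,v,z):
    c,w=ray(d,u,v); return c+w*(z-c[2])/w[2]
def dep(d,u,v):
    c,w=ray(d,u,v); return c+w*d['range_z'][int(v),int(u)]
def proj(d,P):
    R,t,c=cam(d); p=R@np.array(P)+t; x,y=p[:2]/p[2]; f=1+float(d['k1'])*(x*x+y*y); K=d['K']
    return np.array([K[0,0]*x*f+K[0,2],K[1,1]*y*f+K[1,2]])
def cross(d1,p1,d2,p2):
    c1,a=ray(d1,*p1); c2,b=ray(d2,*p2); s=np.linalg.lstsq(np.c_[a,-b],c2-c1,rcond=None)[0]
    P,Q=c1+a*s[0],c2+b*s[1]; return (P+Q)/2,np.linalg.norm(P-Q)
def save(im,name,box=None,k=1):
    if box: im=im[box[1]:box[3],box[0]:box[2]]
    cv2.imwrite(f'pics/{name}.png',cv2.resize(im[:,:,::-1],None,fx=k,fy=k,interpolation=cv2.INTER_CUBIC))
E
python3 - <<'E'
from h import *
for n in('top','side'):
    d=grab(n); save(d['image'],n+'0',k=1.5); print(n,d['K'][0,0],d['k1'],cam(d)[2],cam(d)[0][2])
print(telemetry.observe())
E
```

```text
top 383.1863396581494 -0.12487718466118063 [ 0.20826478 -0.03226923  1.26139857] [ 0.23013761 -0.09191265 -0.9688079 ]
side 461.6297916873 -0.09597956765941885 [ 0.89792647 -0.66154935  1.05359291] [-0.35429877  0.45588329 -0.81648197]
{'time_s': 0.1, 'q': array([-8.07459342e+01,  2.18361237e+01,  7.43785144e+01, -1.37773379e-03,
        8.38574833e+01, -1.23373343e+01]), 'qvel': array([-0.05282726, -0.01919902, -0.17414606,  0.00300102, -0.08979127,
       -0.03605299]), 'joint_efforts': array([ 4.31218708e-03, -4.49220014e+01, -2.31657940e+01, -1.80696793e-04,
        3.64002437e-03,  1.76446002e-05]), 'position': array([ 0.20233315, -0.51118715,  0.25579409]), 'tool_rot': array([[ 9.29830805e-01,  3.67987259e-01, -2.26020468e-04],
       [ 3.67987246e-01, -9.29830013e-01,  1.23852769e-03],
       [ 2.45601796e-04, -1.23479385e-03, -9.99999207e-01]]), 'ft_force': array([ 0.17286998, -0.08866712,  0.81465614]), 'wrist_torque': array([0.04164869, 0.03462318, 0.03491461]), 'gripper_force': 0.0, 'grip_width': 0.0852388052196134}
```

View pics/top0.png

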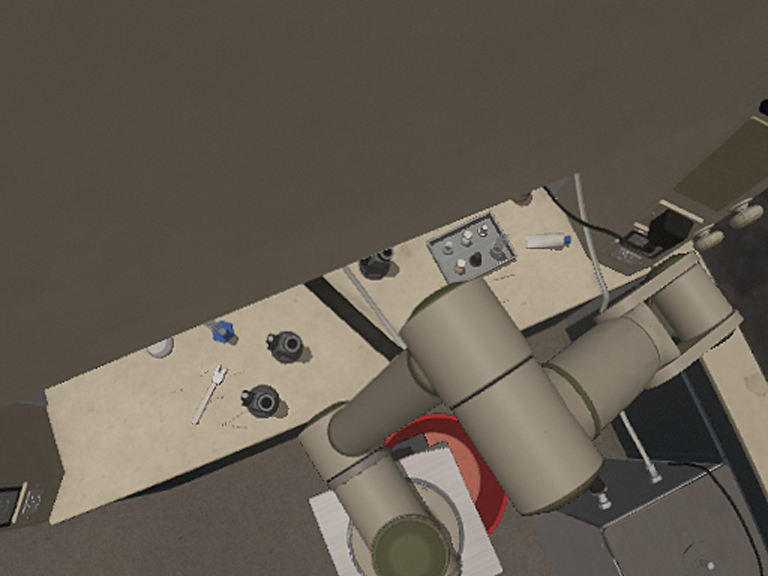

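View pics/side0.png

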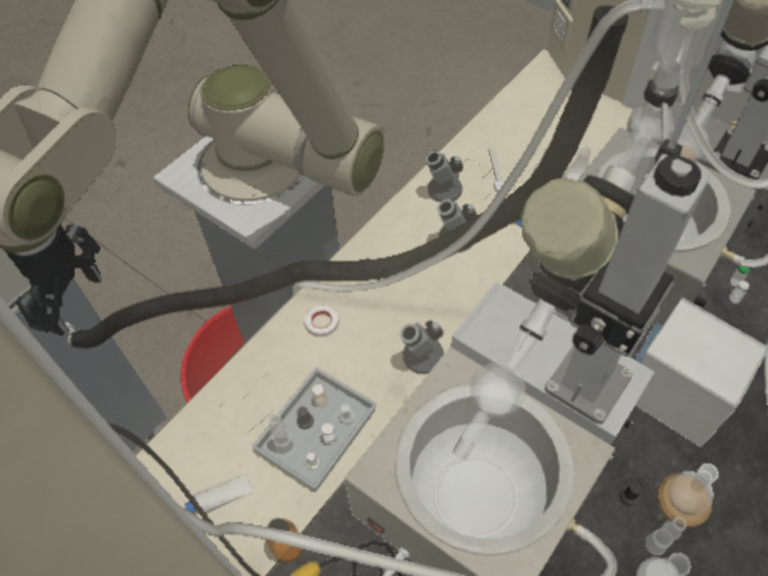

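The top view shows the tray near (470,250)/1.5 and three stand-like cameras at (378,262), (287,346) and (262,401), all /1.5. In the side view they are at (420,345), (453,215) and (442,178), all /1.5. The one farthest to the robot's right (lowest y) is the one next to the tray: top (378,262)/1.5, side (420,345)/1.5. The tall adapter is at top (497,250)/1.5 and side (280,432)/1.5. I'll confirm both in an enlarged crop.

Run:
```python
from h import *
t=load('top');s=load('side')
a=cv2.resize(t['image'][130:200,230:360],(780,420),interpolation=cv2.INTER_CUBIC)[:, :]
b=cv2.resize(s['image'][205:335,160:300],(603,560),interpolation=cv2.INTER_CUBIC)
save(a,'tc');save(b,'sc')
print([onz(t,u/1.5,v/1.5,0.05).round(3) for u,v in((378,262),(287,346),(262,401))])
# tray corners on rim z=.022, top picture
```

```text
[array([ 0.556, -0.176,  0.05 ]), array([0.46 , 0.075, 0.05 ]), array([0.372, 0.166, 0.05 ])]
```

View pics/tc.png

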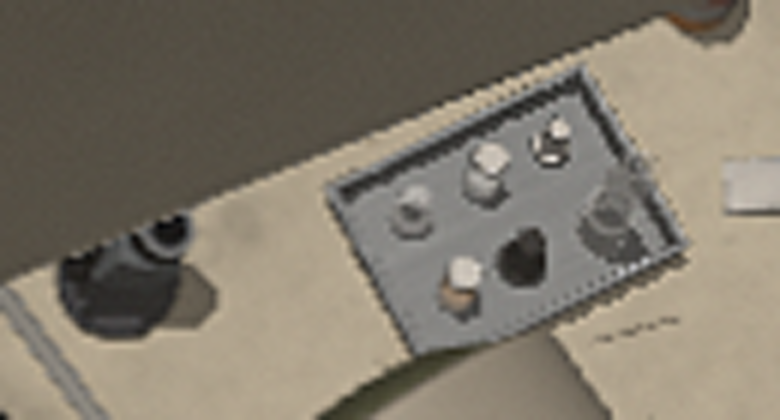

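View pics/sc.png

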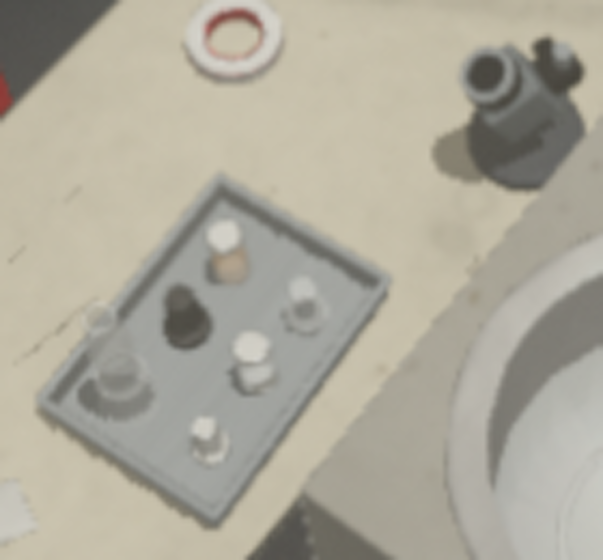

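In the top crop (scale 6, offset 230,130) the adapter base is at about (612,228), the lens ring at (165,235), partly under an occluder, and three tray corners are clear. In the side crop (scale 4.307, offset 160,205) the adapter top is at (100,318), the lens centre at (490,77), and all four tray corners are visible. The chosen stand has y = -0.18, the farthest right of the three, so it's the right one.

Run:
```python
from h import *
t=load('top');s=load('side')
T=lambda u,v:(230+u/6-.4,130+v/6-.4); S=lambda u,v:(160+u/4.307-.4,205+v/4.307-.4)
sc=[onz(s,*S(*p),.022) for p in((220,178),(388,280),(215,525),(42,398))]
tc=[onz(t,*T(*p),.022) for p in((332,190),(583,70),(687,245))]
print('side corners',np.round(sc,4),'ctr',np.mean(sc,0).round(4))
print('top corners',np.round(tc,4), 'ctr',((tc[0]+tc[2])/2).round(4))
print('lens',onz(s,*S(490,77),.1),onz(t,*T(167,234),.1),cross(s,S(490,77),t,T(167,234)))
print('adap top',onz(s,*S(100,318),.108),'base',onz(s,*S(116,393),.003), onz(t,*T(612,235),.003),onz(t,*T(630,170),.108))
# point cloud of camera head
for n,d,box in(('s',s,(262,210,300,252)),('t',t,(236,160,268,190))):
    P=[];C=[]
    for v in range(box[1],box[3]):
        for u in range(box[0],box[2]):
            if d['range_z'][v,u]>0: P.append(dep(d,u,v));C.append(d['image'][v,u])
    P=np.array(P);np.save(n+'pc.npy',P)
    m=(P[:,2]>.006)&(P[:,2]<.03)&(np.array(C).mean(1)<110)
    print(n,len(P),'foot-ish',m.sum(),P[m].min(0).round(3),P[m].max(0).round(3),np.histogram(P[:,2],np.arange(-.01,.13,.01)))
```

```text
side corners [[ 0.4455 -0.3072  0.022 ]
 [ 0.565  -0.3001  0.022 ]
 [ 0.5789 -0.4677  0.022 ]
 [ 0.4557 -0.4708  0.022 ]] ctr [ 0.5113 -0.3864  0.022 ]
top corners [[ 0.5644 -0.3022  0.022 ]
 [ 0.5747 -0.4672  0.022 ]
 [ 0.4554 -0.4753  0.022 ]] ctr [ 0.5099 -0.3887  0.022 ]
lens [ 0.55974995 -0.19540001  0.1       ] [ 0.55374275 -0.19433076  0.1       ] (array([ 0.55664284, -0.19393426,  0.09434831]), np.float64(0.0033794518262020103))
adap top [ 0.48652365 -0.43629604  0.108     ] base [ 0.47901713 -0.43980157  0.003     ] [ 0.48170995 -0.44441917  0.003     ] [ 0.48791371 -0.43512682  0.108     ]
s 1588 foot-ish 294 [ 0.538 -0.208  0.006] [ 0.596 -0.14   0.027] (array([252, 416, 275,   8,   5,  12,  21,  51, 122,  78, 100,  76,   1,
         0]), array([-0.01,  0.  ,  0.01,  0.02,  0.03,  0.04,  0.05,  0.06,  0.07,
        0.08,  0.09,  0.1 ,  0.11,  0.12,  0.13]))
t 956 foot-ish 144 [ 0.532 -0.206  0.006] [ 0.586 -0.136  0.019] (array([ 87, 280, 127,   0,   0,   2,   9,  22,  36,  28,  39,  31,   2,
         0]), array([-0.01,  0.  ,  0.01,  0.02,  0.03,  0.04,  0.05,  0.06,  0.07,
        0.08,  0.09,  0.1 ,  0.11,  0.12,  0.13]))
```

Run:
```python
from h import *
from scipy.optimize import least_squares
L=np.array([.5568,-.1945])
for n in 'st':
    P=np.load(n+'pc.npy'); f=P[(P[:,2]>.006)&(P[:,2]<.025)&(np.hypot(*(P[:,:2]-[.57,-.172]).T)<.045)]
    tb=P[(P[:,2]<.005)]; print(n,'table z',tb[:,2].mean(),tb[:,2].std(),'foot z',np.median(f[:,2]))
    h=cv2.convexHull(f[:,:2].astype(np.float32))[:,0]
    if n=='s': h=h[h[:,0]<.59]
    else: h=h[(h[:,0]<.575)]
    r=least_squares(lambda c:np.hypot(*(h-c).T)-.036,[.57,-.172],loss='soft_l1',f_scale=.001)
    d=L-r.x; print(' centre',r.x.round(4),'res',np.abs(r.fun).mean().round(4),len(h),'lens off',d.round(4),np.hypot(*d).round(4),'az',np.degrees(np.arctan2(d[1],d[0])).round(1))
    q=P[(P[:,2]>.05)]
    # front points: those within 20 mm of lens and near front
    g=q[(np.hypot(*(q[:,:2]-L).T)<.02)&(q[:,2]>.085)]
    c=np.median(g,0); 
    for _ in range(4):
        u,sv,vt=np.linalg.svd(g-g.mean(0)); m=vt[2]*np.sign(vt[2][2]); e=(g-g.mean(0))@m; g=g[np.abs(e)<max(.003,2*e.std())]if len(g)>20 else g
    print(' plane n',m.round(3),'tilt',np.degrees(np.arccos(m[2])).round(1),'az',np.degrees(np.arctan2(m[1],m[0])).round(1),'c',g.mean(0).round(4),len(g))
# cylinder (r~18, 60 long) to depth points, lean 25 deg
P=np.vstack([np.load(n+'pc.npy') for n in 'st']); P=P[P[:,2]>.05]
def ax(a): return np.array([np.sin(np.radians(25))*np.cos(a),np.sin(np.radians(25))*np.sin(a),np.cos(np.radians(25))])
def sdf(p):
    m=ax(p[2]); w=P-[p[0],p[1],.1]; z=w@m; r=np.linalg.norm(w-z[:,None]*m,axis=1)
    a=r-.018; b=z; return np.where((a<0)&(b<0),np.maximum(a,b),np.hypot(np.maximum(a,0),np.maximum(b,0)))
r=least_squares(sdf,[*L,-2.1],loss='cauchy',f_scale=.002,x_scale=[.01,.01,.3])
print('cyl',r.x[:2].round(4),np.degrees(r.x[2]).round(1),np.median(np.abs(r.fun)),len(P))
```

```text
s table z 0.000409609581372906 0.0020806536771701754 foot z 0.013099599605562284
 centre [ 0.5697 -0.172 ] res 0.0006 13 lens off [-0.0129 -0.0225] 0.026 az -119.8
 plane n [-0.072 -0.376  0.924] tilt 22.5 az -100.8 c [ 0.5582 -0.1964  0.1   ] 141
t table z 0.0013052359475070453 0.0022601054314524524 foot z 0.013461771125777289
 centre [ 0.5671 -0.1707] res 0.0006 11 lens off [-0.0103 -0.0238] 0.0259 az -113.5
 plane n [-0.201 -0.204  0.958] tilt 16.6 az -134.6 c [ 0.5517 -0.1927  0.1   ] 54
cyl [ 0.5573 -0.1936] -120.5 0.01234095697081407 1080
```

Request:
send_rows:
  deltas:
    - [[0.0244,0.0029,0,0,0,0,1],[0.0244,0.0029,0,0,0,0,1],[0.0244,0.0029,0,0,0,0,1],[0.0244,0.0029,0,0,0,0,1],[0.0244,0.0029,0,0,0,0,1],[0.0244,0.0029,0,0,0,0,1],[0.0244,0.0029,0,0,0,0,1],[0.0244,0.0029,0,0,0,0,1],[0.0244,0.0029,0,0,0,0,1],[0.0244,0.0029,0,0,0,0,1],[0.0244,0.0029,0,0,0,0,1],[0.0244,0.0029,0,0,0,0,1]]
  squeeze: 40

```text
time_s: 1.6
position: [0.4881, -0.4357, 0.2558]
tool_rot: [[0.93, 0.368, -0.001], [0.368, -0.93, 0.001], [-0.0, -0.001, -1.0]]
ft_force: [0.0, 1.3, 0.1]
grip_width: 0.0852
gripper_force: 0.0
```

Request:
send_rows:
  deltas:
    - [[0,0,0.03,0,0,0,1],[0,0,0.03,0,0,0,1],[0,0,0.02,0,0,0,1],[0,0,0,0,0,0,1]]

```text
time_s: 2.1
position: [0.487, -0.4355, 0.1745]
tool_rot: [[0.93, 0.368, -0.002], [0.368, -0.93, 0.003], [-0.001, -0.004, -1.0]]
ft_force: [-0.9, 1.0, -0.0]
grip_width: 0.0856
gripper_force: 0.0
```

Run:
```python
from h import *
t=grab('top');s=grab('side')
a=cv2.resize(t['image'][120:200,290:370],(390,390),interpolation=cv2.INTER_CUBIC)
b=cv2.resize(s['image'][230:310,150:230],(390,390),interpolation=cv2.INTER_CUBIC)
save(np.hstack([a,b]),'above')
p=telemetry.observe();print(p['position'])
for z in(.003,.111): print(z,(proj(s,[.487,-.436,z])-[150,230])*4.875+[390,0],(proj(t,[.487,-.436,z])-[290,120])*4.875)
```

```text
[ 0.48757738 -0.43623827  0.17697202]
0.003 [585.1466374  324.35687263] [189.00762617 235.59303574]
0.111 [550.13842756 233.4699116 ] [220.15064475 184.10264199]
```

View pics/above.png

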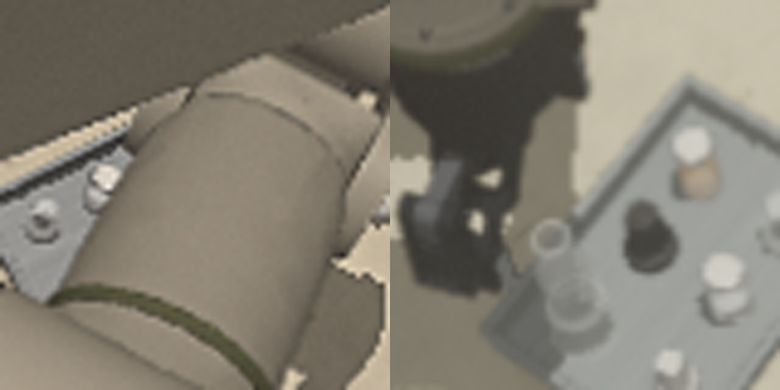

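Run:
```python
from h import *
s=load('side');o=telemetry.observe();p=o['position'];R=o['tool_rot']
for k in(-.05,0,.05):
  for z in(-.03,.012): print(k,z,((proj(s,p+R@[0,k,z])-[150,230])*4.875+[390,0]).round())
for u,v in((430,285),(500,285),(500,180),(520,240),(450,170),(450,210)):
  x,y=(u-390)/4.875+150,v/4.875+230; print(u,v,dep(s,x,y).round(3))
```

```text
-0.05 -0.03 [556.  39.]
-0.05 0.012 [571.  85.]
0 -0.03 [514. 139.]
0 0.012 [531. 183.]
0.05 -0.03 [470. 245.]
0.05 0.012 [489. 286.]
430 285 [ 0.509 -0.507  0.215]
500 285 [ 0.513 -0.481  0.174]
500 180 [ 0.511 -0.462  0.24 ]
520 240 [ 0.429 -0.422  0.001]
450 170 [ 0.505 -0.477  0.265]
450 210 [ 0.519 -0.49   0.271]
```

The adapter's top ring sits at (550,238) in the picture, within about 1 px of the prediction. The open fingers straddle it, with tips at (490,285) and (571,85). Next I descend and close.

Request:
send_rows:
  deltas:
    - [[0,0,0.02,0,0,0,1],[0,0,0.02,0,0,0,1],[0,0,0.02,0,0,0,1],[0,0,0.02,0,0,0,1],[0,0,0.01,0,0,0,1],[0,0,0,0,0,0,0],[0,0,0,0,0,0,-0.3],[0,0,0,0,0,0,-1],[0,0,0,0,0,0,-1],[0,0,0,0,0,0,-1],[0,0,0,0,0,0,-1],[0,0,0,0,0,0,-1]]
  squeeze: 40

```text
time_s: 3.7
position: [0.4877, -0.4364, 0.0871]
tool_rot: [[0.93, 0.368, 0.001], [0.368, -0.93, -0.001], [0.0, 0.002, -1.0]]
ft_force: [-1.7, 0.8, 6.2]
grip_width: 0.0235
gripper_force: 39.4
```

Request:
send_rows:
  deltas:
    - [[0,0,-0.01,0,0,0,-1],[0,0,-0.02,0,0,0,-1],[0,0,-0.03,0,0,0,-1],[0,0,-0.03,0,0,0,-1],[0,0,-0.03,0,0,0,-1],[0,0,-0.03,0,0,0,-1],[0,0,-0.02,0,0,0,-1],[0,0,-0.01,0,0,0,-1],[0,0,0,0,0,0,-1]]

```text
time_s: 4.82
position: [0.4874, -0.436, 0.2665]
tool_rot: [[0.93, 0.368, 0.0], [0.368, -0.93, -0.0], [0.0, 0.0, -1.0]]
ft_force: [-0.8, -0.1, -0.8]
grip_width: 0.0233
gripper_force: 39.3
```

Run:
```python
from h import *
s=grab('side');o=telemetry.observe();p=o['position'];R=o['tool_rot']
print(p,o['grip_width'],o['gripper_force'],o['ft_force'])
b=(150,200,250,310); k=5
im=cv2.resize(s['image'][b[1]:b[3],b[0]:b[2]],None,fx=k,fy=k,interpolation=cv2.INTER_CUBIC); save(im,'lift')
for z in(-.03,-.02,.006,.083): print(z,((proj(s,p+R@[0,0,z])-b[:2])*k).round())
a=np.radians(-117);ax=np.array([np.sin(np.radians(25))*np.cos(a),np.sin(np.radians(25))*np.sin(a),np.cos(np.radians(25))])
from scipy.spatial.transform import Rotation as Ro
z=-ax; v=np.cross(R[:,2],z); th=np.arcsin(np.linalg.norm(v)); print('rotvec tool',R.T@(v/np.linalg.norm(v)*th))
Tg=np.array([.557,-.1955,.1])+ax*.06+ax*.084; print('target tcp',Tg,'shift in current tool',R.T@(Tg-p))
```

```text
[ 0.48730074 -0.43589046  0.26571111] 0.02321916980615644 39.283217293104826 [0.05787111 0.10644788 0.02281042]
-0.03 [ 87. 185.]
-0.02 [ 92. 198.]
0.006 [104. 231.]
0.083 [138. 318.]
rotvec tool [ 2.87697490e-01  3.27454993e-01 -1.37425244e-20]
target tcp [ 0.52937149 -0.24972401  0.23050832] shift in current tool [ 0.1076211  -0.15759682  0.03532807]
```

View pics/lift.png

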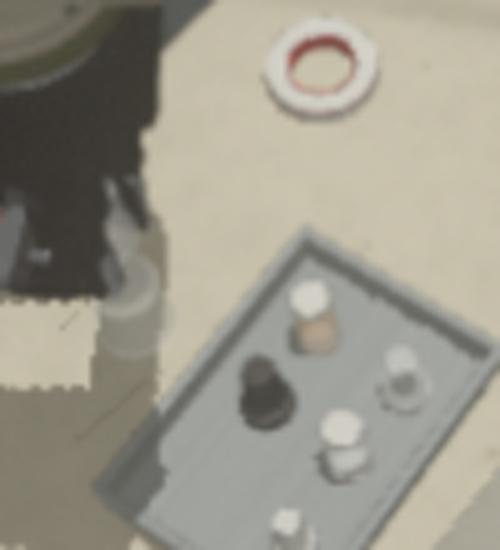

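Run:
```python
from h import *
s=load('side');o=telemetry.observe();p=o['position'];R=o['tool_rot']
b=(158,240,198,280); k=15
im=cv2.resize(s['image'][b[1]:b[3],b[0]:b[2]],None,fx=k,fy=k,interpolation=cv2.INTER_CUBIC)
im=np.clip((im.astype(float)-90)*2.2,0,255).astype(np.uint8)
for off,c in((0,(255,0,0)),(.010,(0,120,0))):
    for a in np.arange(0,2*np.pi,.12):
        q=(proj(s,p+R@[.0165*np.cos(a),.0165*np.sin(a),.084+off])-b[:2]+.5)*k
        cv2.circle(im,tuple(int(x) for x in q),2,c,-1)
save(im,'mouth')
```

```text
(no output)
```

View pics/mouth.png

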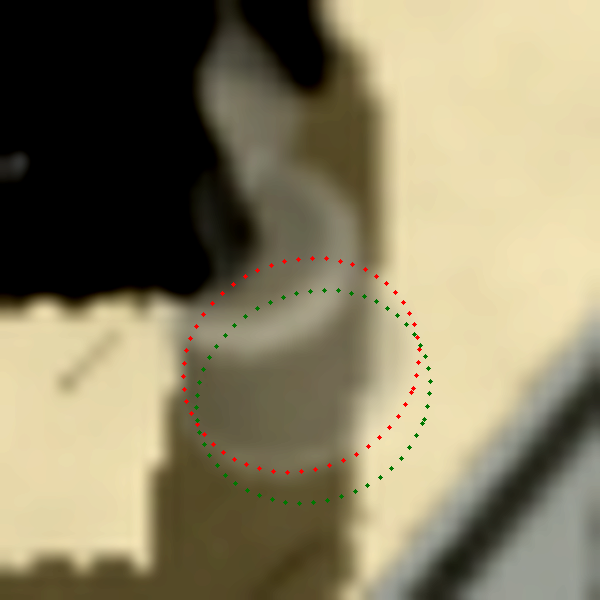

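The red ring, which marks the predicted mouth 84 mm ahead of the TCP, matches the glass outline's left and bottom edges at about (185,380) and (290,473). So the grip hasn't slipped. Next I move to a standoff point on the lens axis and tilt.

Request:
send_rows:
  deltas:
    - [[0.005,-0.0077,0,0,0,0,-1],[0.01,-0.0154,0,0,0,0,-1],[0.01,-0.0154,0,0,0,0,-1],[0.01,-0.0154,0,0,0,0,-1],[0.01,-0.0154,0,0,0,0,-1],[0.01,-0.0154,0,0,0,0,-1],[0.01,-0.0154,0,0,0,0,-1],[0.01,-0.0154,0,0,0,0,-1],[0.01,-0.0154,0,0,0,0,-1],[0.01,-0.0154,0,0,0,0,-1],[0,0,0,0,0,0,-1]]

```text
time_s: 6.25
position: [0.5223, -0.2638, 0.2665]
tool_rot: [[0.929, 0.369, 0.0], [0.369, -0.929, -0.0], [0.0, 0.0, -1.0]]
ft_force: [-0.4, -0.2, -0.1]
grip_width: 0.0241
gripper_force: 39.3
```

Request:
send_rows:
  deltas:
    - [[0,0,0,0.016,0.0182,0,-1],[0,0,0,0.032,0.0364,0,-1],[0,0,0,0.032,0.0364,0,-1],[0,0,0,0.032,0.0364,0,-1],[0,0,0,0.032,0.0364,0,-1],[0,0,0,0.032,0.0364,0,-1],[0,0,0,0.032,0.0364,0,-1],[0,0,0,0.032,0.0364,0,-1],[0,0,0,0.032,0.0364,0,-1],[0,0,0,0.0157,0.0179,0,-1],[0,0,0,0,0,0,-1]]

```text
time_s: 7.62
position: [0.5217, -0.2657, 0.2661]
tool_rot: [[0.898, 0.395, 0.192], [0.304, -0.875, 0.376], [0.317, -0.279, -0.907]]
ft_force: [0.8, -0.1, -1.1]
grip_width: 0.0237
gripper_force: 39.3
```

```bash
cat > tgt.py <<'E'
from h import *
def goal(az=-117,L=(.557,-.1955,.1),m=.084,tilt=25):
    a=np.radians(az);t=np.radians(tilt);ax=np.array([np.sin(t)*np.cos(a),np.sin(t)*np.sin(a),np.cos(t)])
    o=telemetry.observe();p=o['position'];R=o['tool_rot']; v=np.cross(R[:,2],-ax)
    T=np.array(L)+ax*(.06+m); print(o['time_s'],'p',p.round(4),'grip',o['grip_width'],'turn',(R.T@v).round(4),'shift',(R.T@(T-p)).round(4)); return ax,p,R
E
python3 - <<'E'
from tgt import *
goal()
s=grab('side');t=grab('top')
im=np.hstack([cv2.resize(d['image'][b[1]:b[3],b[0]:b[2]],None,fx=5,fy=5,interpolation=cv2.INTER_CUBIC) for d,b in((s,(220,170,310,260)),(t,(230,130,300,220)))])
save(im,'pre')
E
```

```text
7.625 p [ 0.5217 -0.2657  0.2661] grip 0.02369442802462507 turn [ 0.0011 -0.0002 -0.    ] shift [ 0.0004 -0.001   0.0398]
```

View pics/pre.png

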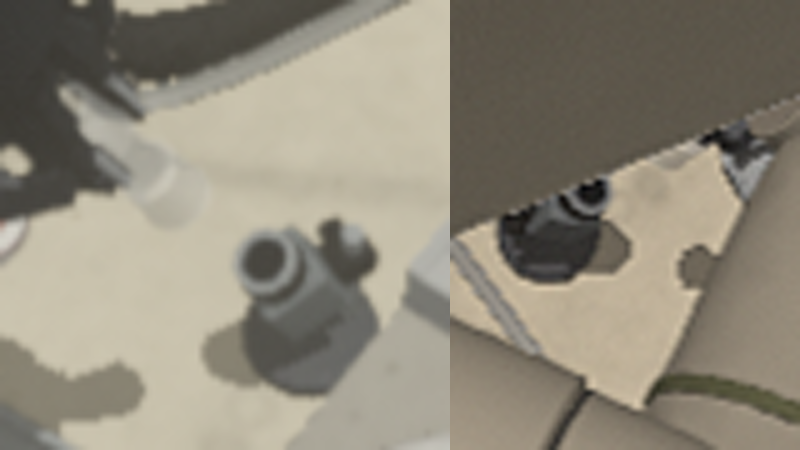

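Side panel: the held adapter's mouth is at about (180,195) and heads for the lens at (268,264), with clear space between. The top panel shows the lens ring at about (585,192) with the adapter hidden by the cabinet and arm. Next I check the azimuth with an edge measurement.

Run:
```python
from tgt import *
s=load('side');t=load('top')
S=lambda u,v:(220+u/5-.4,170+v/5-.4); T=lambda u,v:(230+(u-450)/5-.4,130+v/5-.4)
# lens: dark round opening
for n,d,b in(('s',s,(264,214,283,233)),('t',t,(253,162,264,174))):
    g=cv2.cvtColor(d['image'][b[1]:b[3],b[0]:b[2]],cv2.COLOR_RGB2GRAY); print(n);print(g if n=='s' else g)
for az in(-105,-111,-117,-123,-129):
    a=np.radians(az);ax=np.array([.4226*np.cos(a),.4226*np.sin(a),.9063]);L=np.array([.557,-.1955,.1])
    f=lambda d:(lambda v:round(float(np.degrees(np.arctan2(v[1],v[0]))),1))(proj(d,L-ax*.06)-proj(d,L))
    print(az,f(s),f(t), (proj(s,L)-S(0,0))*5)
```

```text
s
[[190 190 190 191 192 193 193 193 193 192 192 191 190 184 181 186 190 191
  192]
 [190 190 190 190 191 191 188 185 183 179 183 183 177 161 156 171 185 191
  189]
 [191 191 191 190 190 186 174 164 157 154 160 163 151 137 137 143 167 182
  186]
 [193 192 192 190 183 171 153 138 129 128 135 141 147 137 128 132 136 156
  178]
 [192 193 192 186 170 149 121  97  84  81  88 103 131 146 133 123 124 126
  153]
 [192 191 189 175 156 124  90  74  71  70  72  77 102 141 143 112 118 121
  118]
 [191 190 183 164 142 102  76  71  71  72  72  69  85 134 146 114 103 124
  117]
 [191 189 181 160 126  88  72  71  70  70  70  70  82 131 146 117  99 123
  126]
 [192 190 176 158 115  80  71  71  70  71  70  71  86 139 147 114  89 116
  132]
 [191 189 175 156 116  81  72  70  71  71  71  76 102 143 141 107  83 108
  129]
 [191 190 181 161 132  95  75  71  71  71  73  92 130 145 129  96  82 112
  130]
 [191 191 188 170 150 126  95  80  77  82  92 120 144 140 108  81  83 120
  130]
 [192 192 190 181 156 148 130 118 115 118 126 138 137 120  90  77  94 122
  128]
 [192 192 191 187 159 142 144 144 144 143 141
[... 528 characters left out ...]
  85 100]
 [ 87  87  87  87  87  87  96  97  97 122 169]
 [ 85  88  88  89  98  91 107 124 143 176 184]
 [ 88  95  92  82 116  90  14  42 112 166 183]
 [ 98 116  90  15  17  24  22  42 102 157 175]
 [130 103  52  21  29  31  27  21  96 145 162]
 [ 81 114  79  27  24  27  24  40 102 148 167]
 [ 34 105 116  73  43  33  48  87 129 165 177]
 [ 22  66 115 122 100  89 106 122 152 175 178]
 [ 55  23  33  86 112 120  96 109 161 177 175]
 [ 90  62  42  30  31  34  39 130 170 168 170]]
-105 36.6 141.4 [264.11528777 261.63109123]
-111 37.8 145.2 [264.11528777 261.63109123]
-117 39.3 149.1 [264.11528777 261.63109123]
-123 41.0 153.1 [264.11528777 261.63109123]
-129 42.9 157.2 [264.11528777 261.63109123]
```

Request:
send_rows:
  deltas:
    - [[0,0,0.005,0,0,0,-1],[0,0,0.01,0,0,0,-1],[0,0,0.01,0,0,0,-1],[0,0,0.01,0,0,0,-1],[0.0004,-0.001,0.005,0.001,0,0,-1],[0,0,0,0,0,0,-1],[0,0,0,0,0,0,-1]]

```text
time_s: 8.6
position: [0.5297, -0.2491, 0.2308]
tool_rot: [[0.898, 0.396, 0.192], [0.306, -0.875, 0.376], [0.317, -0.279, -0.906]]
ft_force: [-0.7, 1.2, -0.0]
grip_width: 0.0237
gripper_force: 39.3
```

Run:
```python
from tgt import *
ax,p,R=goal()
s=grab('side'); b=(240,185,290,240); k=10
im=cv2.resize(s['image'][b[1]:b[3],b[0]:b[2]],None,fx=k,fy=k,interpolation=cv2.INTER_CUBIC)
im=np.clip((im.astype(float)-50)*1.5,0,255).astype(np.uint8)
def ring(c,r,col):
    u=np.cross(ax,[1,0,0]);u/=np.linalg.norm(u);w=np.cross(ax,u)
    for a in np.arange(0,6.28,.15):
        q=(proj(s,c+r*(np.cos(a)*u+np.sin(a)*w))-b[:2]+.5)*k; cv2.circle(im,tuple(int(x) for x in q),2,col,-1)
L=np.array([.557,-.1955,.1])
ring(p+R[:,2]*.084,.0165,(255,0,0)); ring(L,.0175,(0,160,0)); ring(L-ax*.025,.0175,(0,0,255))
for c in(p+R[:,2]*.084,L,L-.06*ax): print(((proj(s,c)-b[:2]+.5)*k).round())
save(im,'final')
```

```text
8.6 p [ 0.5297 -0.2491  0.2308] grip 0.023660925091531722 turn [ 0.0005 -0.0002  0.    ] shift [-0.0005  0.0005 -0.0001]
[234. 292.]
[329. 374.]
[419. 448.]
```

View pics/final.png

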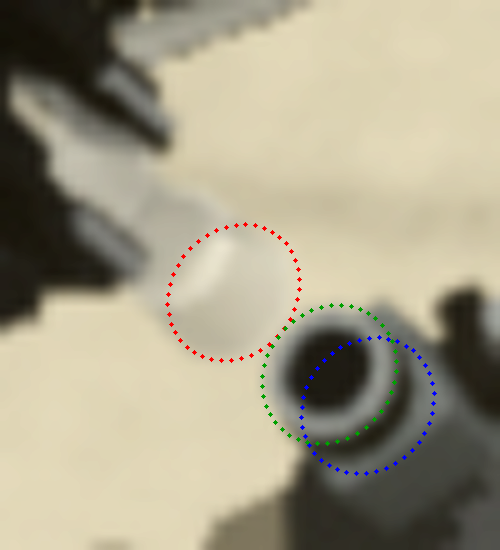

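The light lens ring, centred at (333,376), agrees with the estimate within half a pixel. The mouth outline agrees with the red ring at (234,292). One last check is the lean azimuth, by comparing foot-circle and axis hypotheses.

Run:
```python
from h import *
ims=[]
L=np.array([.557,-.1955,.1])
for n,b,dL in(('side',(255,205,305,255),0),('top',(228,155,278,205),0)):
    d=load(n);k=8
    im=cv2.resize(d['image'][b[1]:b[3],b[0]:b[2]],None,fx=k,fy=k,interpolation=cv2.INTER_CUBIC)
    im=np.clip(im.astype(float)*1.5,0,255).astype(np.uint8)
    Ln=onz(d,*((272.7,221.9) if n=='side' else (257.9,168.5)),.1)
    for az,c in((-117,(255,0,0)),(-130,(0,80,255))):
        a=np.radians(az);h=np.array([np.cos(a),np.sin(a),0]);F=Ln-.028*h;F[2]=.013
        for t in np.arange(0,6.28,.12):
            q=(proj(d,F+.036*np.array([np.cos(t),np.sin(t),0]))-b[:2]+.5)*k; cv2.circle(im,tuple(int(x) for x in q),1,c,-1)
        ax=.4226*h+[0,0,.9063]
        P=[(proj(d,Ln-ax*z)-b[:2]+.5)*k for z in(0,.06)]
        cv2.line(im,*[tuple(int(x) for x in q) for q in P],c,1)
    ims.append(im)
save(np.hstack(ims),'az')
```

```text
(no output)
```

View pics/az.png

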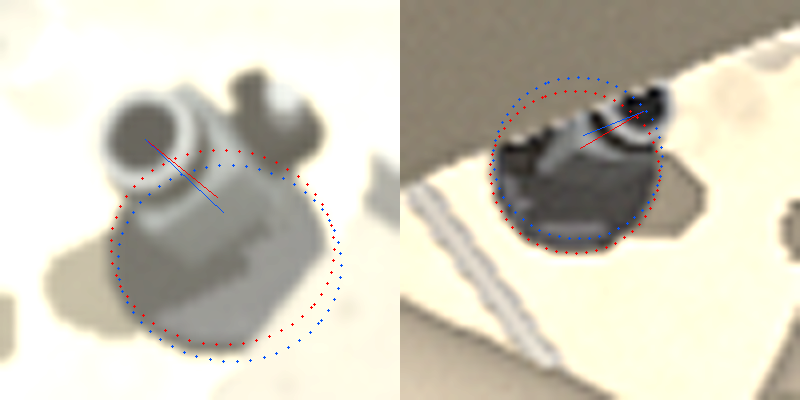

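The red (-117°) foot circles match the foot edges in both views: side bottom at about y = 348, top bottom at about y = 252. The -130° circles don't match. The pose stands, so I'm handing in.

```bash
python3 -c "
from rig import telemetry,env
o=telemetry.observe();print(o['position'],o['gripper_force'],o['qvel'].round(2));print(env.close_job())"
```

```text
[ 0.52964943 -0.24920523  0.23079772] 39.308209601567796 [-0.02  0.03  0.1  -0.   -0.09  0.03]
the job is handed in; nothing more can be done
None
```

I handed the job in at about 8.7 s, with the gripper holding the adapter still, its mouth centred 60 mm in front of the lens and in line with its axis to within my image estimates (about 1–2 mm in position, about 2° in direction); no verdict came back.

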